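# Meter three specimen mounts into the boat and dock it

### The arm

A 6-joint arm with a two-finger parallel gripper is mounted at the origin on a cart in front of the work surface, level with it; the furniture and walls round the work are solid. World frame = base frame: x ahead of the robot, y to its left, z up, the work surface at z = 0. Lengths are in m, angles in rad, forces in N, time in s.
With the tool pointing down it reaches from about 0.375 to 0.825 m from the base axis. Payload 5.5 kg.
Tool frame: the origin (TCP) lies on the centre line of the jaws, within the pads' length; the fingertips stand 14 mm ahead of it and the grasp point (between the pads) lies 5 mm behind it (nose_length is the distance from the TCP to the fingertips, in m); z points along the fingers, y is the line along which they close (so a half turn about z gives the same grasp; the last joint's range is limited). The gripper opens to 85 mm and grips with 20 to 120 N. Pads are 22 mm wide; open, the fingers measure 114 mm over their backs; the gripper's body (76 mm by 85 mm) begins 54 mm behind the grasp point. The pads swing forward as they close: fully open they stand 13 mm farther back than shut.
Start: joints at [1.122, 0.314, -0.047, 1.21, 0, 1.571], TCP at [0.26, 0.541, 0.245] pointing down, gripper open.
Joint ranges: [-2.67, 2.67], [-0.69, 1.73], [-1.03, 1.25], [-2.08, 2.16], [-1.42, 1.45], [-3.14, 3.14]. Speed limits (rad/s): [2.39, 2.39, 3.01, 3.14, 3.14, 3.14].

### API

Orientations are given as a unit quaternion [w, x, y, z].
In Python, from cell import * gives the robot as it stands.
- The arm moves only by the tool play_rows, never from a script. Its argument "motion" is a list of rows, each an object of numbers: "x", "y", "z": the shift along the tool's x, y, z normalised to -1 to 1, where 1 is 3 cm; "wx", "wy", "wz": the turn, a rotation vector about the tool's x, y, z normalised to -1 to 1, where 1 is 0.1 rad. A call has 1 to 20 rows; each row shifts and turns the commanded pose from where the row before left it, along the tool's axes as they then stand; what a row does not reach is not made up. A row lasts 1/12 s, in which the tool goes at most 41.7 mm and 7.16 degrees, less where a joint would pass 70% of its speed; a pose out of reach is approached as far as the arm can. A call with a number of a shift or a turn outside -1 to 1 is refused whole. A call with a gripper value outside its range is refused whole. "fingers" is the closure, from -1 (fully open) to 1 (shut), set as the call begins (left out, the last holds). The fingers move at their own pace and stop on an object; "newtons" is the grip in N (left out, the last holds). Time passes only in rows, so rows that do not move let the fingers close. It gives the time, the measured TCP pose, the force, the opening and the grip force at its end, in the units of the state.
- get_state(): the state, without advancing time (a new reading comes with each control period).
- snapshot(name): name is "side" or "top" or "wrist"; returns (picture, depth): 384x512x3 uint8, red, green, blue; 384x512 float32, m along the optical axis (not along the pixel's ray), 0 where there is no reading.
- camera_info(name): a dict with "intrinsics" (3x3 intrinsics, pixels), "k1" (the pictures are not rectified: a ray, as slopes to the right and down, at radius r is drawn at 1 + k1 r^2 times it, then the intrinsics apply), "world_to_cam" (4x4, takes a point from world to camera coordinates). Camera axes: x right, y down, z forward; pixel columns grow to the right and rows downward; lengths in m; the calibration is good to about 2 mm. A picture is of the moment at which its call begins: read the wrist's pose just before it. camera_info takes no time and is no camera call; for the wrist camera it gives the pose at the moment of the call.
- sign_off(): hands the job in; it is judged then, once.
The state is a dict: "t": time; "qpos": joint angles; "joint_velocities": joint speeds; "joint_efforts": joint torques, N m; "eef_pos": TCP position; "tool_rot": TCP orientation; "wrist_force": force on the tool from outside, world axes, zero at the start; "ft_torque": the same for the moment, N m; "grip_width": finger opening in m; "grasp_force": force on a finger pad.
Only numpy, scipy, OpenCV 4.12 (cv2) and the standard library are available. Lean on these libraries where they do the work, as an engineer would, in place of code of your own. Each camera call takes 0.05 s, during which the arm holds its last target. There are 200 camera calls.

### The job

Lift the tip tray by its handle bar, only far enough that the clean specimen mounts begin to slide, and hold it so that exactly three drop into the boat under its mouth; the other four stay in the tray, which you lower back onto its rest. Then slide the loaded boat along its guideway up to the end stop until the sprung catch clicks in behind it, and let go. The fingers must not touch the mounts, the boat must not be lifted off the guideway, and the things standing round it are to be left where they are.

Things in the scene. Friction and masses are not known exactly. Their poses are not given: they have to be found in the camera images.
- station: fixed aluminium tipping station. Origin on the desk under the middle of the guideway's loading place; +x from the guideway to the tray (about away from the robot), +y left along the guideway, z up. Guideway: flat bed at z = 6 mm, 71 mm wide between rails 10 mm high at x = 0, from y = +78 mm to an end stop with rubber buffers at y = -152 mm. The boat slides along it to -y.
- tray (a joint): tilt of the dark steel tip tray about its hinge, rad: 0 = down on its rest, grows as its rear is lifted, stop at 0.8. Free hinge: the tray (0.26 kg) falls back if let go. The first mount lets go at about 0.2 to 0.38, depending on the unknown friction, each next one about 0.055 later, in order from the mouth; a mount that lets go slides out within about half a second.
- tray_hinge (a point): middle of the tray's hinge axis (along station y), 45 mm from the station origin in x, 34 mm above the desk. Frame tilts with the tray: x to the tray's rear, z up from its floor. Trough 60 mm wide inside, sides 19 mm high, from the open mouth (lip at x = -19 mm, above the boat) to the rear wall at x = 101 mm. Its floor is humped (radius 260 mm), steepest at the mouth.
- tray_bar (a point): centre of the tray's lifting handle, a round steel bar 10 mm thick along station y, 46 mm free between two struts, above and behind the tray's rear wall; with the tray down 179 mm from the station origin in x and 78 mm above the desk. It moves on a circle of 141 mm radius about the hinge. Under it 25 mm are free all round, but for the struts at its ends.
- boat_in (a point): centre of the boat's inner floor, 3 mm above the guideway bed; axes as the station's. The boat is a loose grey plastic open carrier, 70 (x) by 84 (y) by 26 mm high, about 0.2 kg, walls 4 mm, the wall towards the tray 16 mm high. It starts under the tray's mouth. Docked, it is at station y = -107 to -112 mm.
- boat_tab (a point): the boat's upright push tab at its tail (+y end): centre of its upper part, which stands free above the 26 mm high walls from 26 to 44 mm above the guideway bed, 24 mm wide (x) and 13 mm thick (y). Push its outer +y face (6.5 mm from this point, flat from the bed up) towards station -y, or pinch it across y. It lies 44.5 mm from boat_in in y and -14 mm in x.
- catch (a joint): angle of the sprung steel catch on the robot's side of the guideway, rad: 0 = sprung in over the guideway; the passing boat pushes it out to about 0.3 (2 to 6 N of push); it clicks back to 0 behind the tail when the boat has passed, and blocks its return.
- catch_tip (a point): free end of the catch, 66 mm from the station origin towards -y when sprung in, 16 mm above the desk
- mount_1_mid (a point): centre of specimen mount 1, a plain turned aluminium disc 25 mm across and 10 mm high, 13 g, lying flat in the tray; nearest the mouth
- mount_2_mid (a point): centre of specimen mount 2, a plain turned aluminium disc 25 mm across and 10 mm high, 13 g, lying flat in the tray; number 2 from the mouth
- mount_3_mid (a point): centre of specimen mount 3, a plain turned aluminium disc 25 mm across and 10 mm high, 13 g, lying flat in the tray; number 3 from the mouth
- mount_4_mid (a point): centre of specimen mount 4, a plain turned aluminium disc 25 mm across and 10 mm high, 13 g, lying flat in the tray; number 4 from the mouth
- mount_5_mid (a point): centre of specimen mount 5, a plain turned aluminium disc 25 mm across and 10 mm high, 13 g, lying flat in the tray; number 5 from the mouth
- mount_6_mid (a point): centre of specimen mount 6, a plain turned aluminium disc 25 mm across and 10 mm high, 13 g, lying flat in the tray; number 6 from the mouth
- mount_7_mid (a point): centre of specimen mount 7, a plain turned aluminium disc 25 mm across and 10 mm high, 13 g, lying flat in the tray; rearmost
- case_near: bystander: white pot with black lid, 42 mm across and 52 mm high, standing loose to the right of the tray; origin at the centre of its underside
- tweezers: bystander: steel tweezers 128 mm long, lying loose to the left of the tray; origin at the centre of the underside
- coverslips_near: bystander: clear white 30 x 30 x 23 mm box, standing loose to the right of the pot; origin at the centre of its underside

How it is judged:
On the way:
1. exactly three mounts have slid into the boat while it stands at its loading place, four are still in the tray (x of mount_1_mid in the frame of boat_in between -0.032 and 0.032 m and y of mount_1_mid in the frame of boat_in between -0.04 and 0.04 m and z of mount_1_mid in the frame of boat_in between 0 and 0.03 m and x of mount_2_mid in the frame of boat_in between -0.032 and 0.032 m and y of mount_2_mid in the frame of boat_in between -0.04 and 0.04 m and z of mount_2_mid in the frame of boat_in between 0 and 0.03 m and x of mount_3_mid in the frame of boat_in between -0.032 and 0.032 m and y of mount_3_mid in the frame of boat_in between -0.04 and 0.04 m and z of mount_3_mid in the frame of boat_in between 0 and 0.03 m and x of each of mount_4_mid, mount_5_mid, mount_6_mid, mount_7_mid in the frame of tray_hinge above -0.012 m and z of each of mount_4_mid, mount_5_mid, mount_6_mid, mount_7_mid in the frame of tray_hinge above 0 m and y of boat_in in the frame of station above -0.02 m), for 0.2 s.
At the end, for the whole second after the job is handed in: The boat stands level in the guideway at the docking end (within 4 mm of the buffers), the catch is sprung in behind its tail, the three mounts that lay nearest the mouth lie in the boat, the other four in the tray, the tray is down on its rest, and the boat is at rest (x of mount_1_mid in the frame of boat_in between -0.032 and 0.032 m and y of mount_1_mid in the frame of boat_in between -0.04 and 0.04 m and z of mount_1_mid in the frame of boat_in between 0 and 0.03 m and x of mount_2_mid in the frame of boat_in between -0.032 and 0.032 m and y of mount_2_mid in the frame of boat_in between -0.04 and 0.04 m and z of mount_2_mid in the frame of boat_in between 0 and 0.03 m and x of mount_3_mid in the frame of boat_in between -0.032 and 0.032 m and y of mount_3_mid in the frame of boat_in between -0.04 and 0.04 m and z of mount_3_mid in the frame of boat_in between 0 and 0.03 m and x of each of mount_4_mid, mount_5_mid, mount_6_mid, mount_7_mid in the frame of tray_hinge above -0.012 m and z of each of mount_4_mid, mount_5_mid, mount_6_mid, mount_7_mid in the frame of tray_hinge above 0 m and y of boat_in in the frame of station below -0.1065 m and x of boat_in in the frame of station between -0.005 and 0.005 m and z of boat_in in the frame of station below 0.013 m and angle between the y axis of boat_in and the y axis of station, either way round below 0.06 rad and angle between boat_in's own z axis and vertical below 0.06 rad and value of joint catch below 0.05 rad and value of joint tray below 0.03 rad and linear speed of boat below 0.01 m/s); the robot touches nothing.
It fails at once if the fingers touch a mount (contact force between the fingers and mount_1 above 0.2 N or contact force between the fingers and mount_2 above 0.2 N or contact force between the fingers and mount_3 above 0.2 N or contact force between the fingers and mount_4 above 0.2 N or contact force between the fingers and mount_5 above 0.2 N or contact force between the fingers and mount_6 above 0.2 N or contact force between the fingers and mount_7 above 0.2 N).
It fails at once if the boat is lifted off the guideway or tipped (z of boat_in in the frame of station above 0.019 m or angle between boat_in's own z axis and vertical above 0.2 rad).
It fails at once if a bystander is moved by more than 2 cm (distance of any of case_near, tweezers, coverslips_near from where it was at the start of the episode above 0.02 m).
It also fails if it takes over 61 s, if anything falls off the work surface, if the arm or the gripper's body presses on something with over 40 N, if the wrist force passes 120 N, or if a joint passes its speed limit or range.

## Working session

There is one attempt and no reset: what is moved stays moved. The work goes in short steps, Python scripts to look and compute and a tool call to move; the robot and the scene stay as the last step left them, time stands still between calls to the robot, and variables do not carry over. Pictures are saved under pics/ and viewed, at most 10 in all, crops included, and the job is handed in when it is done.

Besides the shell and the picture viewer there is one more tool, called after "Request:" by a JSON object that holds its "api" and its "payload", one argument or row to a line. play_rows: Moves the arm, as the interface text tells. Scaled input: -1 to 1 covers 3 cm each way for a shift and 0.1 rad each way for a turn. Its arguments: {"type":"object","properties":{"motion":{"type":"array","items":{"type":"object","properties":{"x":{"type":"number","minimum":-1,"maximum":1},"y":{"type":"number","minimum":-1,"maximum":1},"z":{"type":"number","minimum":-1,"maximum":1},"wx":{"type":"number","minimum":-1,"maximum":1},"wy":{"type":"number","minimum":-1,"maximum":1},"wz":{"type":"number","minimum":-1,"maximum":1}}}},"fingers":{"type":"number"},"newtons":{"type":"number"}},"required":["motion"]}

```bash
mkdir -p pics; cat > h.py <<'E'
from cell import *
import numpy as np, cv2
def save(n,f):
    p,d=snapshot(n); cv2.imwrite('pics/'+f+'.png',p[:,:,::-1]); np.save('pics/'+f+'.npy',d); return p,d
def pt(ci,u,v,z=None,depth=None):
    K=np.array(ci['intrinsics']);T=np.array(ci['world_to_cam'])
    xd=np.array([(u-K[0,2])/K[0,0],(v-K[1,2])/K[1,1]]);x=xd.copy()
    for _ in range(10): x=xd/(1+ci['k1']*(x@x))
    r=np.array([x[0],x[1],1.]);R=T[:3,:3];c=-R.T@T[:3,3];w=R.T@r
    return c+w*(depth if depth is not None else (z-c[2])/w[2])
def px(ci,P):
    K=np.array(ci['intrinsics']);T=np.array(ci['world_to_cam'])
    c=T[:3,:3]@np.array(P)+T[:3,3];x=c[:2]/c[2];x=x*(1+ci['k1']*(x@x))
    return K[0,0]*x[0]+K[0,2],K[1,1]*x[1]+K[1,2]
E
python3 - <<'E'
from h import *
print(get_state())
for n in('top','side'):
    save(n,n+'0'); ci=camera_info(n); print(n,ci)
a=cv2.imread('pics/top0.png');b=cv2.imread('pics/side0.png')
E
```

```text
{'t': 0.0, 'qpos': array([ 1.12203024e+00,  3.14202802e-01, -4.80551775e-02,  1.21018940e+00,
        2.09033189e-06,  1.57074000e+00]), 'joint_velocities': array([ 1.01300510e-04,  2.81060417e-04, -2.03042064e-05,  4.14817972e-04,
       -1.38940353e-03, -2.62417940e-04]), 'joint_efforts': array([ 1.16063635e-03, -5.39589357e+01,  3.39752555e+01,  1.90416689e-02,
        1.29969335e-04, -1.71116267e-05]), 'eef_pos': array([0.26007882, 0.54010618, 0.24445893]), 'tool_rot': array([-1.84725437e-04,  2.22477379e-01,  9.74937503e-01, -8.04594569e-04]), 'wrist_force': array([ 0.28432734, -0.0222872 ,  0.25050711]), 'ft_torque': array([-0.01120016,  0.04959666, -0.02681889]), 'grasp_force': 0.0, 'grip_width': 0.08530936300187093}
top {'intrinsics': array([[400.40900733,   0.        , 252.51319762],
       [  0.        , 400.40900733, 191.62728015],
       [  0.        ,   0.        ,   1.        ]]), 'k1': -0.023765352902294465, 'world_to_cam': array([[ 0.00773206, -0.99932051, -0.03603786,  0.15404686],
       [-0.99818189, -0.00555891, -0.06001672,  0.51215913],
       [ 0.05977561,  0.03643639, -0.99754662,  0.90280348],
       [ 0.        ,  0.        ,  0.        ,  1.        ]])}
side {'intrinsics': array([[377.62889224,   0.        , 252.72413464],
       [  0.        , 377.62889224, 189.51472089],
       [  0.        ,   0.        ,   1.        ]]), 'k1': -0.022122041936305754, 'world_to_cam': array([[ 0.99988828, -0.00834519,  0.01240096, -0.51399844],
       [ 0.00428506, -0.63478257, -0.77267893,  0.15581204],
       [ 0.01432006,  0.77264574, -0.6346759 ,  0.78249534],
       [ 0.        ,  0.        ,  0.        ,  1.        ]])}
```

View pics/top0.png

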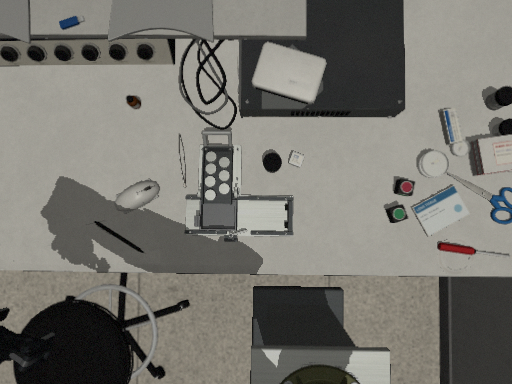

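View pics/side0.png

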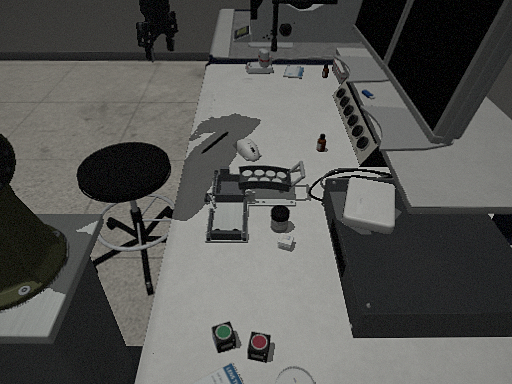

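The top view shows the station at columns 185–293, rows 128–240: the tray bar is near (216,133), the boat near (215,215), and the end stop near (292,215). I'll zoom in on it.

```bash
python3 - <<'E'
from h import *
a=cv2.imread('pics/top0.png')[122:246,170:310]
cv2.imwrite('pics/c0.png',cv2.resize(a,None,fx=4.8,fy=4.8,interpolation=cv2.INTER_CUBIC))
E
```

```text
(no output)
```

View pics/c0.png

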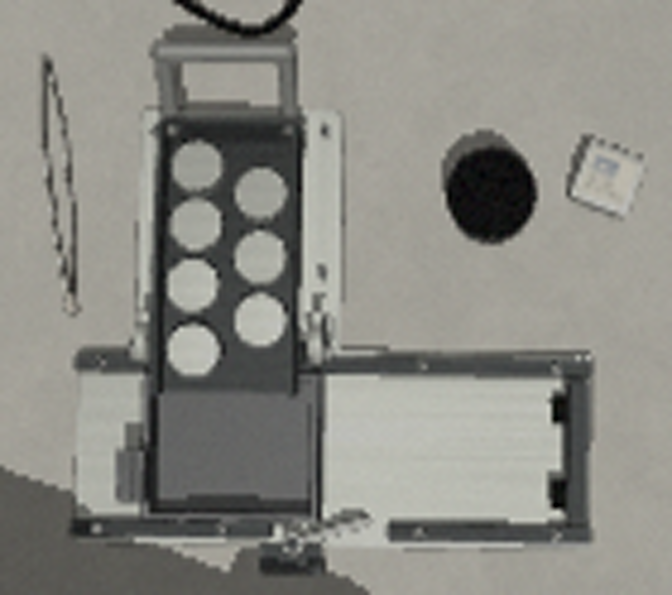

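The zoomed crop shows the bar at about (160–295, 50), the rails at (75,358)-(592,363) and (72,527)-(592,535), the tab near (130,475), and the catch tip near (370,517). Seven mounts lie in the tray.

```bash
python3 - <<'E'
from h import *
import json
ci=camera_info('top');D=np.load('pics/top0.npy')
f=lambda u,v,z: pt(ci,u/4.8+170-.4,v/4.8+122-.4,z)
L=dict(barL=(160,50,.083),barR=(295,52,.083),ruL=(75,358,.016),ruR=(592,363,.016),rlL=(72,527,.016),rlR=(592,535,.016),catch=(370,515,.02),boatTL=(150,392,.025),boatBL=(150,510,.032),boatBR=(322,515,.032),tabT=(133,435,.05),tabB=(127,500,.05),m1=(193,350,.04),m7=(197,165,.05))
P={k:f(*v) for k,v in L.items()}
for k,v in P.items(): print(k,v.round(4), 'depth z',pt(ci,L[k][0]/4.8+169.6,L[k][1]/4.8+121.6,depth=D[int(L[k][1]/4.8+122),int(L[k][0]/4.8+170)]).round(4))
d=(P['ruL']-P['ruR'])[:2]+(P['rlL']-P['rlR'])[:2]; d/=np.linalg.norm(d) # station +y
ex=np.array([d[1],-d[0]])
print('yaw',np.arctan2(-d[0],d[1]))
# origin estimate: rails
c=(P['ruL']+P['rlL'])[:2]/2; o1=c-d*.078
b=(P['barL']+P['barR'])[:2]/2; o2=b-ex*.179
print('o rails',o1,'o bar',o2)
o=o1
for k,v in P.items(): print(k, ((v[:2]-o)@ex).round(4),((v[:2]-o)@d).round(4))
E
```

```text
barL [0.6362 0.2637 0.083 ] depth z [0.636  0.2636 0.0838]
barR [0.6352 0.2025 0.083 ] depth z [0.6357 0.2027 0.0807]
ruL [0.4998 0.3136 0.016 ] depth z [0.4998 0.3139 0.0149]
ruR [0.4989 0.0646 0.016 ] depth z [0.4989 0.0646 0.0167]
rlL [0.4184 0.3137 0.016 ] depth z [0.4185 0.3132 0.0183]
rlR [0.417  0.0644 0.016 ] depth z [4.163e-01 6.340e-02 3.000e-04]
catch [0.4257 0.1701 0.02  ] depth z [0.4251 0.1709 0.0025]
boatTL [0.4833 0.2754 0.025 ] depth z [0.4823 0.2694 0.0611]
boatBL [0.4275 0.2734 0.032 ] depth z [0.4273 0.2742 0.0273]
boatBR [0.4259 0.192  0.032 ] depth z [0.425  0.1939 0.0074]
tabT [0.4626 0.2789 0.05  ] depth z [0.4629 0.2867 0.0052]
tabB [0.4325 0.2812 0.05  ] depth z [0.4324 0.2818 0.0468]
m1 [0.5028 0.2529 0.04  ] depth z [0.502  0.2509 0.0538]
m7 [0.5888 0.2508 0.05  ] depth z [0.5889 0.251  0.049 ]
yaw -0.004764700382348702
o rails [0.4587468  0.23564468] o bar [0.45668424 0.23394465]
barL 0.1773 0.0289
barR 0.1766 -0.0323
ruL 0.0407 0.0782
ruR 0.041 -0.1709
rlL -0.0407 0.0778
rlR -0.041 -0.1714
catch -0.0328 -0.0658
boatTL 0.0244 0.0399
boatBL -0.0315 0.0376
boatBR -0.0327 -0.0438
tabT 0.0037 0.0433
tabB -0.0264 0.0454
m1 0.0439 0.0175
m7 0.1299 0.0158
```

Request:
{"api": "play_rows", "payload": {
  "motion": [
    {"wz":1},
    {"wz":1},
    {"wz":1},
    {"wz":1},
    {"wz":1},
    {"wz":1},
    {"wz":1},
    {"wz":1},
    {"wz":1},
    {"wz":1},
    {"wz":1},
    {"wz":0.22}
  ],
  "fingers": 0.3,
  "newtons": 30
}}

```text
invalid input at $.motion[0]: expected keys x, y, z, wx, wy, wz
```

Request:
{"api": "play_rows", "payload": {
  "motion": [
    {"x":-0.73,"y":0.9},
    {"x":-0.73,"y":0.9},
    {"x":-0.73,"y":0.9},
    {"x":-0.73,"y":0.9},
    {"x":-0.73,"y":0.9},
    {"x":-0.73,"y":0.9},
    {"x":-0.73,"y":0.9},
    {"x":-0.73,"y":0.9},
    {"x":-0.73,"y":0.9},
    {"x":-0.73,"y":0.9},
    {"x":-0.73,"y":0.9},
    {"x":-0.73,"y":0.9},
    {"x":-0.73,"y":0.9},
    {"x":-0.73,"y":0.83,"z":0.8},
    {"z":0.8},
    {"z":0.8},
    {}
  ]
}}

```text
invalid input at $.motion[0]: expected keys x, y, z, wx, wy, wz
```

```bash
python3 - <<'E'
from h import *
s=get_state();print(s['t'],s['eef_pos'],s['tool_rot'],s['grip_width'],s['qpos'])
ci=camera_info('wrist');save('wrist','w0');print(ci)
np.save('pics/w0ci.npy',ci,allow_pickle=True)
print([np.round(px(ci,p)) for p in([.636,.264,.083],[.636,.203,.083])])
E
```

```text
0.1 [0.26013133 0.54016376 0.24455126] [-1.57217180e-04  2.22538062e-01  9.74923726e-01 -7.17252025e-04] 0.08576934346289689 [ 1.12200079e+00  3.14154683e-01 -4.79103661e-02  1.21019978e+00
 -1.26254432e-05  1.57083501e+00]
{'intrinsics': array([[289.9238219 ,   0.        , 251.71800727],
       [  0.        , 289.9238219 , 189.45406842],
       [  0.        ,   0.        ,   1.        ]]), 'k1': -0.017572762278549158, 'world_to_cam': array([[ 4.34435004e-01,  9.00703074e-01, -4.47206241e-04,
        -5.99536539e-01],
       [ 8.52973009e-01, -4.11253836e-01,  3.21414574e-01,
        -4.14311295e-02],
       [ 2.89315180e-01, -1.40015197e-01, -9.46938473e-01,
         3.79680203e-01],
       [ 0.00000000e+00,  0.00000000e+00,  0.00000000e+00,
         1.00000000e+00]])}
[array([197., 456.]), array([164., 466.])]
```

View pics/w0.png

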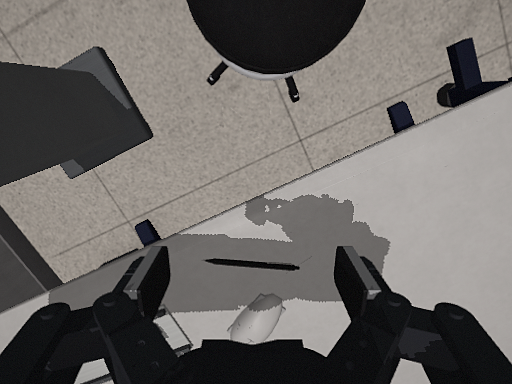

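The wrist view shows only the open fingers and the desk edge, because the arm hadn't moved: every row needs all six keys. I'll resend the moves with them.

Request:
{"api": "play_rows", "payload": {
  "motion": [
    {"x":0,"y":0,"z":0,"wx":0,"wy":0,"wz":1},
    {"x":0,"y":0,"z":0,"wx":0,"wy":0,"wz":1},
    {"x":0,"y":0,"z":0,"wx":0,"wy":0,"wz":1},
    {"x":0,"y":0,"z":0,"wx":0,"wy":0,"wz":1},
    {"x":0,"y":0,"z":0,"wx":0,"wy":0,"wz":1},
    {"x":0,"y":0,"z":0,"wx":0,"wy":0,"wz":1},
    {"x":0,"y":0,"z":0,"wx":0,"wy":0,"wz":1},
    {"x":0,"y":0,"z":0,"wx":0,"wy":0,"wz":1},
    {"x":0,"y":0,"z":0,"wx":0,"wy":0,"wz":1},
    {"x":0,"y":0,"z":0,"wx":0,"wy":0,"wz":1},
    {"x":0,"y":0,"z":0,"wx":0,"wy":0,"wz":1},
    {"x":0,"y":0,"z":0,"wx":0,"wy":0,"wz":0.22}
  ],
  "fingers": 0.3,
  "newtons": 30
}}

```text
t: 1.15
eef_pos: [0.2602, 0.5404, 0.2449]
tool_rot: [0.0, 0.708, 0.706, -0.0]
wrist_force: [-0.5, -1.1, 0.2]
grip_width: 0.0302
grasp_force: 0.0
```

Request:
{"api": "play_rows", "payload": {
  "motion": [
    {"x":-0.73,"y":0.9,"z":0,"wx":0,"wy":0,"wz":0},
    {"x":-0.73,"y":0.9,"z":0,"wx":0,"wy":0,"wz":0},
    {"x":-0.73,"y":0.9,"z":0,"wx":0,"wy":0,"wz":0},
    {"x":-0.73,"y":0.9,"z":0,"wx":0,"wy":0,"wz":0},
    {"x":-0.73,"y":0.9,"z":0,"wx":0,"wy":0,"wz":0},
    {"x":-0.73,"y":0.9,"z":0,"wx":0,"wy":0,"wz":0},
    {"x":-0.73,"y":0.9,"z":0,"wx":0,"wy":0,"wz":0},
    {"x":-0.73,"y":0.9,"z":0,"wx":0,"wy":0,"wz":0},
    {"x":-0.73,"y":0.9,"z":0,"wx":0,"wy":0,"wz":0},
    {"x":-0.73,"y":0.9,"z":0,"wx":0,"wy":0,"wz":0},
    {"x":-0.73,"y":0.9,"z":0,"wx":0,"wy":0,"wz":0},
    {"x":-0.73,"y":0.9,"z":0,"wx":0,"wy":0,"wz":0},
    {"x":-0.73,"y":0.9,"z":0,"wx":0,"wy":0,"wz":0},
    {"x":-0.73,"y":0.83,"z":0.8,"wx":0,"wy":0,"wz":0},
    {"x":0,"y":0,"z":0.8,"wx":0,"wy":0,"wz":0},
    {"x":0,"y":0,"z":0.8,"wx":0,"wy":0,"wz":0},
    {"x":0,"y":0,"z":0,"wx":0,"wy":0,"wz":0}
  ]
}}

```text
t: 2.57
eef_pos: [0.6336, 0.232, 0.1674]
tool_rot: [-0.002, 0.707, 0.707, -0.004]
wrist_force: [-1.4, -0.7, -1.5]
grip_width: 0.0298
grasp_force: 0.0
```

```bash
python3 - <<'E'
from h import *
s=get_state();print(s['t'],s['eef_pos'],s['tool_rot'],s['grip_width'],s['qpos'])
ci=camera_info('wrist');save('wrist','w1')
np.save('pics/w1ci.npy',ci,allow_pickle=True)
print([np.round(px(ci,p)) for p in([.636,.264,.083],[.636,.203,.083])])
E
```

```text
2.5667 [0.63360083 0.23200743 0.1673818 ] [-0.00189486  0.70697655  0.70722315 -0.0039982 ] 0.02984160112035227 [3.50976288e-01 4.98116510e-01 4.55337203e-02 1.12706227e+00
 7.05811519e-05 1.92142356e+00]
[array([255., 162.]), array([255., 235.])]
```

View pics/w1.png

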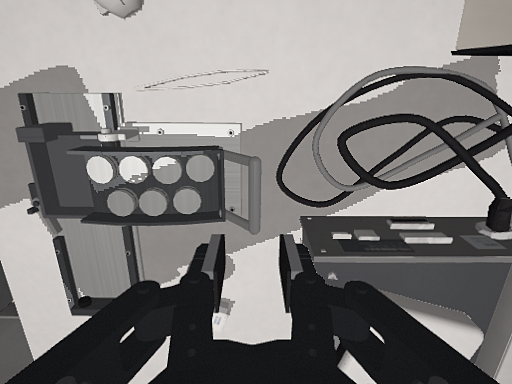

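The bar runs at column ~255, rows 157–235. The seven mounts are clearly visible at columns 85–215. A dark box's edge is at column ~302, so I'll check clearance.

```bash
python3 - <<'E'
from h import *
ci=np.load('pics/w1ci.npy',allow_pickle=True).item();D=np.load('pics/w1.npy')
for u,v in[(305,222),(305,248),(330,235),(420,262),(345,262),(256,165),(256,185),(256,225),(250,195),(259,195),(222,185),(205,165),(100,168)]:
    print(u,v,pt(ci,u,v,depth=D[v,u]).round(4))
ct=camera_info('top');Dt=np.load('pics/top0.npy')
for u,v in[(245,112),(245,105),(260,112),(280,85)]: print('top',u,v,pt(ct,u,v,depth=Dt[v,u]).round(3))
E
```

```text
305 222 [0.6879 0.1863 0.022 ]
305 248 [0.6611 0.239  0.1648]
330 235 [0.7067 0.1864 0.0508]
420 262 [0.7733 0.1804 0.0869]
345 262 [0.7104 0.1811 0.0879]
256 165 [0.6365 0.2617 0.0818]
256 185 [0.6366 0.2461 0.0827]
256 225 [0.6367 0.2115 0.0815]
250 195 [0.6319 0.2373 0.0811]
259 195 [0.639  0.2374 0.0814]
222 185 [0.6071 0.2368 0.0543]
205 165 [0.5919 0.2531 0.0475]
100 168 [0.5017 0.2519 0.0538]
top 245 112 [0.688 0.174 0.052]
top 245 105 [0.694 0.173 0.088]
top 260 112 [0.689 0.141 0.048]
top 280 85 [0.727 0.098 0.119]
```

Request:
{"api": "play_rows", "payload": {
  "motion": [
    {"x":0.1,"y":0.08,"z":0.5,"wx":0,"wy":0,"wz":0},
    {"x":0,"y":0,"z":0.6,"wx":0,"wy":0,"wz":0},
    {"x":0,"y":0,"z":0.6,"wx":0,"wy":0,"wz":0},
    {"x":0,"y":0,"z":0.5,"wx":0,"wy":0,"wz":0},
    {"x":0,"y":0,"z":0.5,"wx":0,"wy":0,"wz":0},
    {"x":0,"y":0,"z":0.3,"wx":0,"wy":0,"wz":0},
    {"x":0,"y":0,"z":0,"wx":0,"wy":0,"wz":0}
  ]
}}

```text
t: 3.2
eef_pos: [0.6378, 0.2372, 0.0826]
tool_rot: [-0.0, 0.707, 0.708, -0.001]
wrist_force: [-1.0, -0.1, -0.3]
grip_width: 0.0299
grasp_force: 0.0
```

```bash
python3 - <<'E'
from h import *
s=get_state();print(s['t'],s['eef_pos'],s['tool_rot'],s['grip_width'],s['wrist_force'])
ci=camera_info('wrist');save('wrist','w2');np.save('pics/w2ci.npy',ci,allow_pickle=True)
E
```

```text
3.2 [0.63777944 0.23722533 0.08263296] [-3.66365072e-04  7.06606499e-01  7.07606193e-01 -7.72756397e-04] 0.02987558529392865 [-1.04404935 -0.09341234 -0.30110719]
```

View pics/w2.png

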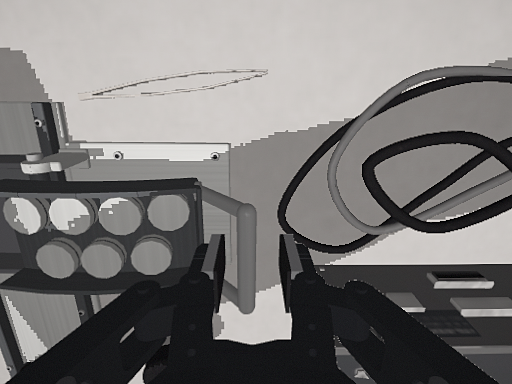

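Request:
{"api": "play_rows", "payload": {
  "motion": [
    {"x":-0.05,"y":-0.04,"z":0.1,"wx":0,"wy":0,"wz":0},
    {"x":0,"y":0,"z":0,"wx":0,"wy":0,"wz":0},
    {"x":0,"y":0,"z":0,"wx":0,"wy":0,"wz":0}
  ]
}}

```text
t: 3.5
eef_pos: [0.6379, 0.2357, 0.0814]
tool_rot: [0.0, 0.707, 0.707, 0.001]
wrist_force: [-0.3, -0.3, -0.1]
grip_width: 0.03
grasp_force: 0.0
```

Request:
{"api": "play_rows", "payload": {
  "motion": [
    {"x":0,"y":0,"z":0,"wx":0,"wy":0,"wz":0},
    {"x":0,"y":0,"z":0,"wx":0,"wy":0,"wz":0},
    {"x":0,"y":0,"z":0,"wx":0,"wy":0,"wz":0},
    {"x":0,"y":0,"z":0,"wx":0,"wy":0,"wz":0},
    {"x":0,"y":0,"z":0,"wx":0,"wy":0,"wz":0}
  ],
  "fingers": 1,
  "newtons": 40
}}

```text
t: 3.92
eef_pos: [0.635, 0.2356, 0.0808]
tool_rot: [-0.002, 0.707, 0.707, -0.001]
wrist_force: [-8.5, -0.6, 7.4]
grip_width: 0.0082
grasp_force: 39.2
```

```bash
cat > chk.py <<'E'
from h import *
import sys
M=[(25,213),(57,258),(72,213),(103,259),(122,213),(152,254),(168,212)]
def tilt(s):
    p=s['eef_pos']; return np.arctan2(p[2]-.034,p[0]-.503)
s=get_state(); q=s['tool_rot']
from scipy.spatial.transform import Rotation as R
zt=R.from_quat([q[1],q[2],q[3],q[0]]).as_matrix()[:,2]
n=sys.argv[1]; p,d=save('wrist',n)
g=cv2.cvtColor(p,cv2.COLOR_RGB2GRAY)
print('t',s['t'],'eef',s['eef_pos'].round(4),'toolTilt',round(np.arctan2(zt[0],-zt[2]),4),'ang',round(tilt(s),4),'F',s['wrist_force'].round(1),'w',s['grip_width'].round(4))
b=np.load('pics/base.npy') if n!='base' else d
bi=cv2.cvtColor(cv2.imread('pics/base.png'),cv2.COLOR_BGR2GRAY)
for i,(u,v) in enumerate(M):
    sl=np.s_[v-5:v+6,u-5:u+6]
    print(i+1,'dz mm',round(1000*float(np.median(d[sl])-np.median(b[sl])),1),'gray',int(np.median(g[sl])),int(np.median(bi[sl])))
E
python3 chk.py base
```

```text
Traceback (most recent call last):
  File "chk.py", line 11, in <module>
    print('t',s['t'],'eef',s['eef_pos'].round(4),'toolTilt',round(np.arctan2(zt[0],-zt[2]),4),'ang',round(tilt(s),4),'F',s['wrist_force'].round(1),'w',s['grip_width'].round(4))
                                                                                                                                                       ^^^^^^^^^^^^^^^^^^^^^
AttributeError: 'float' object has no attribute 'round'
```

Request:
{"api": "play_rows", "payload": {
  "motion": [
    {"x":0,"y":-0.035,"z":-0.11,"wx":-0.25,"wy":0,"wz":0},
    {"x":0,"y":-0.035,"z":-0.11,"wx":-0.25,"wy":0,"wz":0},
    {"x":0,"y":-0.035,"z":-0.11,"wx":-0.25,"wy":0,"wz":0},
    {"x":0,"y":-0.035,"z":-0.11,"wx":-0.25,"wy":0,"wz":0},
    {"x":0,"y":-0.035,"z":-0.11,"wx":-0.25,"wy":0,"wz":0},
    {"x":0,"y":-0.035,"z":-0.11,"wx":-0.25,"wy":0,"wz":0},
    {"x":0,"y":0,"z":0,"wx":0,"wy":0,"wz":0},
    {"x":0,"y":0,"z":0,"wx":0,"wy":0,"wz":0}
  ]
}}

```text
t: 4.63
eef_pos: [0.6273, 0.2356, 0.0987]
tool_rot: [0.051, 0.705, 0.706, 0.052]
wrist_force: [-5.0, 2.3, -4.9]
grip_width: 0.008
grasp_force: 39.6
```

```bash
python3 chk.py l1
```

```text
Traceback (most recent call last):
  File "chk.py", line 11, in <module>
    print('t',s['t'],'eef',s['eef_pos'].round(4),'toolTilt',round(np.arctan2(zt[0],-zt[2]),4),'ang',round(tilt(s),4),'F',s['wrist_force'].round(1),'w',s['grip_width'].round(4))
                                                                                                                                                       ^^^^^^^^^^^^^^^^^^^^^
AttributeError: 'float' object has no attribute 'round'
```

```bash
sed -i "s/s\['grip_width'\].round(4)/s['grip_width']/" chk.py; python3 chk.py l1
```

```text
t 4.6833 eef [0.6275 0.2356 0.0985] toolTilt 0.145 ang 0.4782 F [-5.3  2.3 -3.7] w 0.008010408390640161
1 dz mm -2.1 gray 211 205
2 dz mm -2.0 gray 138 134
3 dz mm -1.6 gray 140 212
4 dz mm -1.5 gray 141 137
5 dz mm -0.8 gray 144 140
6 dz mm -0.8 gray 145 140
7 dz mm -0.4 gray 150 144
```

View pics/l1.png

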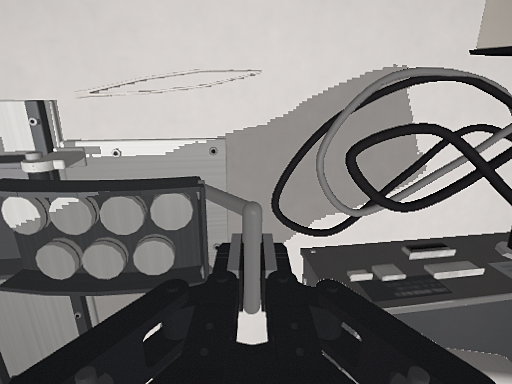

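The bar is held firmly between the pads (col ~252), and all seven mounts are in place at about (20–170, 213–258). I'll continue in small tilts.

Request:
{"api": "play_rows", "payload": {
  "motion": [
    {"x":0,"y":-0.03,"z":-0.088,"wx":-0.2,"wy":0,"wz":0},
    {"x":0,"y":-0.03,"z":-0.088,"wx":-0.2,"wy":0,"wz":0},
    {"x":0,"y":0,"z":0,"wx":0,"wy":0,"wz":0},
    {"x":0,"y":0,"z":0,"wx":0,"wy":0,"wz":0},
    {"x":0,"y":0,"z":0,"wx":0,"wy":0,"wz":0},
    {"x":0,"y":0,"z":0,"wx":0,"wy":0,"wz":0},
    {"x":0,"y":0,"z":0,"wx":0,"wy":0,"wz":0},
    {"x":0,"y":0,"z":0,"wx":0,"wy":0,"wz":0}
  ]
}}

```text
t: 5.4
eef_pos: [0.6251, 0.2356, 0.1029]
tool_rot: [0.065, 0.704, 0.704, 0.065]
wrist_force: [-5.3, 2.0, -4.9]
grip_width: 0.0082
grasp_force: 40.0
```

```bash
python3 chk.py l2
```

```text
t 5.4 eef [0.6251 0.2356 0.1029] toolTilt 0.1844 ang 0.5139 F [-5.3  2.  -4.9] w 0.008159959315008734
1 dz mm -2.7 gray 211 205
2 dz mm -2.6 gray 138 134
3 dz mm -2.0 gray 140 212
4 dz mm -2.1 gray 141 137
5 dz mm -1.2 gray 143 140
6 dz mm -1.0 gray 145 140
7 dz mm -0.7 gray 150 144
```

Request:
{"api": "play_rows", "payload": {
  "motion": [
    {"x":0,"y":-0.03,"z":-0.088,"wx":-0.2,"wy":0,"wz":0},
    {"x":0,"y":0,"z":0,"wx":0,"wy":0,"wz":0},
    {"x":0,"y":0,"z":0,"wx":0,"wy":0,"wz":0},
    {"x":0,"y":0,"z":0,"wx":0,"wy":0,"wz":0},
    {"x":0,"y":0,"z":0,"wx":0,"wy":0,"wz":0},
    {"x":0,"y":0,"z":0,"wx":0,"wy":0,"wz":0},
    {"x":0,"y":-0.03,"z":-0.088,"wx":-0.2,"wy":0,"wz":0},
    {"x":0,"y":0,"z":0,"wx":0,"wy":0,"wz":0},
    {"x":0,"y":0,"z":0,"wx":0,"wy":0,"wz":0},
    {"x":0,"y":0,"z":0,"wx":0,"wy":0,"wz":0},
    {"x":0,"y":0,"z":0,"wx":0,"wy":0,"wz":0},
    {"x":0,"y":0,"z":0,"wx":0,"wy":0,"wz":0}
  ]
}}

```text
t: 6.45
eef_pos: [0.6223, 0.2357, 0.1077]
tool_rot: [0.079, 0.702, 0.703, 0.079]
wrist_force: [-5.1, 2.7, -3.2]
grip_width: 0.0082
grasp_force: 40.3
```

```bash
python3 chk.py l3
```

```text
t 6.45 eef [0.6223 0.2357 0.1077] toolTilt 0.2244 ang 0.5533 F [-5.1  2.7 -3.2] w 0.008163490853405047
1 dz mm -2.9 gray 137 205
2 dz mm -2.6 gray 137 134
3 dz mm -2.3 gray 139 212
4 dz mm -2.0 gray 140 137
5 dz mm -1.4 gray 143 140
6 dz mm -1.1 gray 144 140
7 dz mm -0.7 gray 149 144
```

Request:
{"api": "play_rows", "payload": {
  "motion": [
    {"x":0,"y":-0.03,"z":-0.088,"wx":-0.2,"wy":0,"wz":0},
    {"x":0,"y":0,"z":0,"wx":0,"wy":0,"wz":0},
    {"x":0,"y":0,"z":0,"wx":0,"wy":0,"wz":0},
    {"x":0,"y":0,"z":0,"wx":0,"wy":0,"wz":0},
    {"x":0,"y":0,"z":0,"wx":0,"wy":0,"wz":0},
    {"x":0,"y":0,"z":0,"wx":0,"wy":0,"wz":0},
    {"x":0,"y":-0.03,"z":-0.088,"wx":-0.2,"wy":0,"wz":0},
    {"x":0,"y":0,"z":0,"wx":0,"wy":0,"wz":0},
    {"x":0,"y":0,"z":0,"wx":0,"wy":0,"wz":0},
    {"x":0,"y":0,"z":0,"wx":0,"wy":0,"wz":0},
    {"x":0,"y":0,"z":0,"wx":0,"wy":0,"wz":0},
    {"x":0,"y":0,"z":0,"wx":0,"wy":0,"wz":0}
  ]
}}

```text
t: 7.5
eef_pos: [0.6193, 0.2356, 0.1123]
tool_rot: [0.093, 0.701, 0.701, 0.093]
wrist_force: [-5.7, 2.6, -4.0]
grip_width: 0.0082
grasp_force: 40.5
```

```bash
python3 chk.py l4
```

```text
t 7.5 eef [0.6193 0.2356 0.1123] toolTilt 0.2645 ang 0.5928 F [-5.7  2.6 -4. ] w 0.008208960202741852
1 dz mm 8.8 gray 56 205
2 dz mm -3.0 gray 136 134
3 dz mm -2.4 gray 138 212
4 dz mm -2.0 gray 139 137
5 dz mm -1.6 gray 142 140
6 dz mm -1.1 gray 143 140
7 dz mm -0.7 gray 148 144
```

Request:
{"api": "play_rows", "payload": {
  "motion": [
    {"x":0,"y":-0.03,"z":-0.088,"wx":-0.2,"wy":0,"wz":0},
    {"x":0,"y":0,"z":0,"wx":0,"wy":0,"wz":0},
    {"x":0,"y":0,"z":0,"wx":0,"wy":0,"wz":0},
    {"x":0,"y":0,"z":0,"wx":0,"wy":0,"wz":0},
    {"x":0,"y":0,"z":0,"wx":0,"wy":0,"wz":0},
    {"x":0,"y":0,"z":0,"wx":0,"wy":0,"wz":0},
    {"x":0,"y":-0.03,"z":-0.088,"wx":-0.2,"wy":0,"wz":0},
    {"x":0,"y":0,"z":0,"wx":0,"wy":0,"wz":0},
    {"x":0,"y":0,"z":0,"wx":0,"wy":0,"wz":0},
    {"x":0,"y":0,"z":0,"wx":0,"wy":0,"wz":0},
    {"x":0,"y":0,"z":0,"wx":0,"wy":0,"wz":0},
    {"x":0,"y":0,"z":0,"wx":0,"wy":0,"wz":0}
  ]
}}

```text
t: 8.55
eef_pos: [0.6162, 0.2357, 0.1169]
tool_rot: [0.107, 0.699, 0.699, 0.107]
wrist_force: [-5.6, 2.8, -4.9]
grip_width: 0.0081
grasp_force: 40.7
```

```bash
python3 chk.py l5
```

```text
t 8.55 eef [0.6162 0.2357 0.1169] toolTilt 0.3045 ang 0.6321 F [-5.6  2.8 -4.9] w 0.008093189226524246
1 dz mm 8.6 gray 56 205
2 dz mm -3.2 gray 136 134
3 dz mm -2.3 gray 138 212
4 dz mm -2.4 gray 139 137
5 dz mm -1.7 gray 141 140
6 dz mm -1.2 gray 143 140
7 dz mm -0.8 gray 147 144
```

Request:
{"api": "play_rows", "payload": {
  "motion": [
    {"x":0,"y":-0.03,"z":-0.088,"wx":-0.2,"wy":0,"wz":0},
    {"x":0,"y":0,"z":0,"wx":0,"wy":0,"wz":0},
    {"x":0,"y":0,"z":0,"wx":0,"wy":0,"wz":0},
    {"x":0,"y":0,"z":0,"wx":0,"wy":0,"wz":0},
    {"x":0,"y":0,"z":0,"wx":0,"wy":0,"wz":0},
    {"x":0,"y":0,"z":0,"wx":0,"wy":0,"wz":0},
    {"x":0,"y":0,"z":0,"wx":0,"wy":0,"wz":0},
    {"x":0,"y":0,"z":0,"wx":0,"wy":0,"wz":0}
  ]
}}

```text
t: 9.27
eef_pos: [0.6146, 0.2357, 0.1191]
tool_rot: [0.114, 0.697, 0.698, 0.114]
wrist_force: [-5.2, 2.0, -4.1]
grip_width: 0.0084
grasp_force: 40.7
```

```bash
python3 chk.py l6
```

```text
t 9.2667 eef [0.6146 0.2357 0.1191] toolTilt 0.3246 ang 0.6518 F [-5.2  2.  -4.1] w 0.008352288736051847
1 dz mm 8.5 gray 55 205
2 dz mm 8.7 gray 57 134
3 dz mm -2.5 gray 137 212
4 dz mm -2.3 gray 138 137
5 dz mm -1.6 gray 140 140
6 dz mm -1.3 gray 142 140
7 dz mm -0.8 gray 147 144
```

Request:
{"api": "play_rows", "payload": {
  "motion": [
    {"x":0,"y":-0.03,"z":-0.088,"wx":-0.2,"wy":0,"wz":0},
    {"x":0,"y":0,"z":0,"wx":0,"wy":0,"wz":0},
    {"x":0,"y":0,"z":0,"wx":0,"wy":0,"wz":0},
    {"x":0,"y":-0.03,"z":-0.088,"wx":-0.2,"wy":0,"wz":0},
    {"x":0,"y":0,"z":0,"wx":0,"wy":0,"wz":0},
    {"x":0,"y":0,"z":0,"wx":0,"wy":0,"wz":0},
    {"x":0,"y":0,"z":0,"wx":0,"wy":0,"wz":0},
    {"x":0,"y":0,"z":0,"wx":0,"wy":0,"wz":0},
    {"x":0,"y":0,"z":0,"wx":0,"wy":0,"wz":0},
    {"x":0,"y":0,"z":0,"wx":0,"wy":0,"wz":0},
    {"x":0,"y":0,"z":0,"wx":0,"wy":0,"wz":0}
  ]
}}

```text
t: 10.23
eef_pos: [0.6112, 0.2357, 0.1235]
tool_rot: [0.128, 0.695, 0.696, 0.128]
wrist_force: [-4.7, 3.9, -5.3]
grip_width: 0.0082
grasp_force: 40.8
```

```bash
python3 chk.py l7
```

```text
t 10.2333 eef [0.6112 0.2357 0.1235] toolTilt 0.3646 ang 0.6911 F [-4.7  3.9 -5.3] w 0.008192895475081912
1 dz mm 8.3 gray 55 205
2 dz mm 8.4 gray 56 134
3 dz mm -2.6 gray 138 212
4 dz mm -2.8 gray 137 137
5 dz mm -1.6 gray 140 140
6 dz mm -1.4 gray 141 140
7 dz mm -0.7 gray 146 144
```

Request:
{"api": "play_rows", "payload": {
  "motion": [
    {"x":0,"y":-0.022,"z":-0.066,"wx":-0.15,"wy":0,"wz":0},
    {"x":0,"y":0,"z":0,"wx":0,"wy":0,"wz":0},
    {"x":0,"y":0,"z":0,"wx":0,"wy":0,"wz":0},
    {"x":0,"y":0,"z":0,"wx":0,"wy":0,"wz":0},
    {"x":0,"y":0,"z":0,"wx":0,"wy":0,"wz":0},
    {"x":0,"y":0,"z":0,"wx":0,"wy":0,"wz":0},
    {"x":0,"y":0,"z":0,"wx":0,"wy":0,"wz":0},
    {"x":0,"y":0,"z":0,"wx":0,"wy":0,"wz":0},
    {"x":0,"y":0,"z":0,"wx":0,"wy":0,"wz":0}
  ]
}}

```text
t: 11.03
eef_pos: [0.6098, 0.2357, 0.1251]
tool_rot: [0.133, 0.694, 0.695, 0.134]
wrist_force: [-5.1, 2.0, -4.0]
grip_width: 0.0082
grasp_force: 40.8
```

```bash
python3 chk.py l8
```

```text
t 11.0333 eef [0.6098 0.2357 0.1251] toolTilt 0.3796 ang 0.7059 F [-5.1  2.  -4. ] w 0.008159239384718308
1 dz mm 8.3 gray 54 205
2 dz mm 8.4 gray 57 134
3 dz mm 8.0 gray 57 212
4 dz mm -2.7 gray 137 137
5 dz mm -1.7 gray 140 140
6 dz mm -1.4 gray 141 140
7 dz mm -0.9 gray 145 144
```

```bash
python3 - <<'E'
from h import *
p,_=save('side','s1');save('top','t1')
a=cv2.imread('pics/t1.png')[140:246,170:310];b=cv2.imread('pics/s1.png')[150:250,190:330]
a=cv2.resize(a,(700,530)[:2],interpolation=2)[200:];b=cv2.resize(b[:52],(700,260),interpolation=2)
cv2.imwrite('pics/c1.png',np.vstack([a,b]))
E
```

```text
(no output)
```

View pics/c1.png

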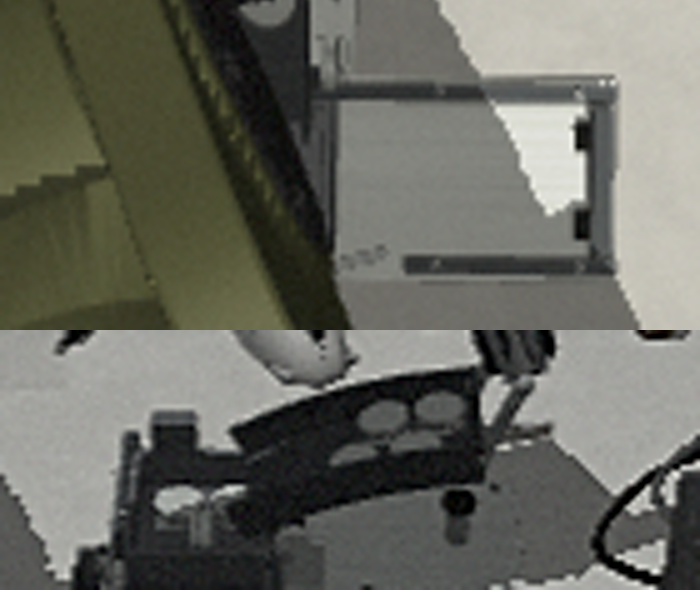

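Four mounts remain in the tray, at about (385,415)–(440,405) in the lower (side) part. The dropped ones lie in the boat at about (180,500) and (225,495). I'll lower the tray.

Request:
{"api": "play_rows", "payload": {
  "motion": [
    {"x":0,"y":0.035,"z":0.106,"wx":0.24,"wy":0,"wz":0},
    {"x":0,"y":0.035,"z":0.106,"wx":0.24,"wy":0,"wz":0},
    {"x":0,"y":0.035,"z":0.106,"wx":0.24,"wy":0,"wz":0},
    {"x":0,"y":0.035,"z":0.106,"wx":0.24,"wy":0,"wz":0},
    {"x":0,"y":0.035,"z":0.106,"wx":0.24,"wy":0,"wz":0},
    {"x":0,"y":0.035,"z":0.106,"wx":0.24,"wy":0,"wz":0},
    {"x":0,"y":0.035,"z":0.106,"wx":0.24,"wy":0,"wz":0},
    {"x":0,"y":0.035,"z":0.106,"wx":0.24,"wy":0,"wz":0},
    {"x":0,"y":0.035,"z":0.106,"wx":0.24,"wy":0,"wz":0},
    {"x":0,"y":0.035,"z":0.106,"wx":0.24,"wy":0,"wz":0},
    {"x":0,"y":0.035,"z":0.106,"wx":0.24,"wy":0,"wz":0},
    {"x":0,"y":0.035,"z":0.106,"wx":0.24,"wy":0,"wz":0},
    {"x":0,"y":0.035,"z":0.106,"wx":0.24,"wy":0,"wz":0},
    {"x":0,"y":0.035,"z":0.106,"wx":0.24,"wy":0,"wz":0},
    {"x":0,"y":0.035,"z":0.106,"wx":0.24,"wy":0,"wz":0},
    {"x":0,"y":0.035,"z":0.106,"wx":0.24,"wy":0,"wz":0},
    {"x":0,"y":0,"z":0,"wx":0,"wy":0,"wz":0},
    {"x":0,"y":0,"z":0,"wx":0,"wy":0,"wz":0},
    {"x":0,"y":0,"z":0,"wx":0,"wy":0,"wz":0}
  ]
}}

```text
t: 12.77
eef_pos: [0.6351, 0.2356, 0.0808]
tool_rot: [-0.002, 0.707, 0.707, -0.002]
wrist_force: [-13.9, 0.4, 8.4]
grip_width: 0.0082
grasp_force: 42.0
```

```bash
python3 chk.py d1
```

```text
t 12.7667 eef [0.6351 0.2356 0.0808] toolTilt -0.0064 ang 0.3403 F [-13.9   0.4   8.4] w 0.008236914307801838
1 dz mm 12.6 gray 54 205
2 dz mm 12.3 gray 56 134
3 dz mm 10.9 gray 97 212
4 dz mm 0.2 gray 137 137
5 dz mm 0.2 gray 140 140
6 dz mm 0.2 gray 140 140
7 dz mm 0.1 gray 144 144
```

Request:
{"api": "play_rows", "payload": {
  "motion": [
    {"x":0,"y":0,"z":0,"wx":0,"wy":0,"wz":0},
    {"x":0,"y":0,"z":0,"wx":0,"wy":0,"wz":0},
    {"x":0,"y":0,"z":0,"wx":0,"wy":0,"wz":0},
    {"x":0,"y":0,"z":0,"wx":0,"wy":0,"wz":0},
    {"x":0,"y":0,"z":-0.4,"wx":0,"wy":0,"wz":0},
    {"x":0,"y":0,"z":-0.7,"wx":0,"wy":0,"wz":0},
    {"x":0,"y":0,"z":-0.8,"wx":0,"wy":0,"wz":0},
    {"x":0,"y":0,"z":-0.8,"wx":0,"wy":0,"wz":0},
    {"x":0,"y":0,"z":-0.6,"wx":0,"wy":0,"wz":0}
  ],
  "fingers": 0.35
}}

```text
t: 13.57
eef_pos: [0.6394, 0.2356, 0.1831]
tool_rot: [0.001, 0.707, 0.707, 0.002]
wrist_force: [0.3, 0.2, 0.9]
grip_width: 0.0277
grasp_force: 0.0
```

Request:
{"api": "play_rows", "payload": {
  "motion": [
    {"x":0.39,"y":-0.89,"z":0,"wx":0,"wy":0,"wz":0},
    {"x":0.39,"y":-0.89,"z":0,"wx":0,"wy":0,"wz":0},
    {"x":0.39,"y":-0.89,"z":0,"wx":0,"wy":0,"wz":0},
    {"x":0.39,"y":-0.89,"z":0,"wx":0,"wy":0,"wz":0},
    {"x":0.39,"y":-0.89,"z":0,"wx":0,"wy":0,"wz":0},
    {"x":0.39,"y":-0.89,"z":0,"wx":0,"wy":0,"wz":0},
    {"x":0.39,"y":-0.89,"z":0,"wx":0,"wy":0,"wz":0},
    {"x":0,"y":0,"z":0,"wx":0,"wy":0,"wz":0},
    {"x":0,"y":0,"z":0,"wx":0,"wy":0,"wz":0},
    {"x":0,"y":0,"z":0,"wx":0,"wy":0,"wz":0}
  ],
  "fingers": 1
}}

```text
t: 14.4
eef_pos: [0.4524, 0.3177, 0.1806]
tool_rot: [0.001, 0.707, 0.707, 0.001]
wrist_force: [-0.1, -0.1, 0.0]
grip_width: 0.0001
grasp_force: 0.0
```

```bash
python3 - <<'E'
from h import *
s=get_state();print(s['t'],s['eef_pos'],s['tool_rot'],s['grip_width'],s['wrist_force'])
save('wrist','w3');a=cv2.imread('pics/w3.png');np.save('pics/w3ci.npy',camera_info('wrist'),allow_pickle=True)
save('side','s2');b=cv2.imread('pics/s2.png')[150:255,190:330]
b=cv2.resize(b,(512,384),interpolation=2)
cv2.imwrite('pics/c2.png',cv2.resize(np.hstack([a,b]),(800,300)))
E
```

```text
14.4 [0.45236094 0.31767203 0.18061293] [0.00076907 0.70700789 0.70720414 0.0012471 ] 5.191009464711705e-05 [-0.09344588 -0.13675408  0.00130089]
```

View pics/c2.png

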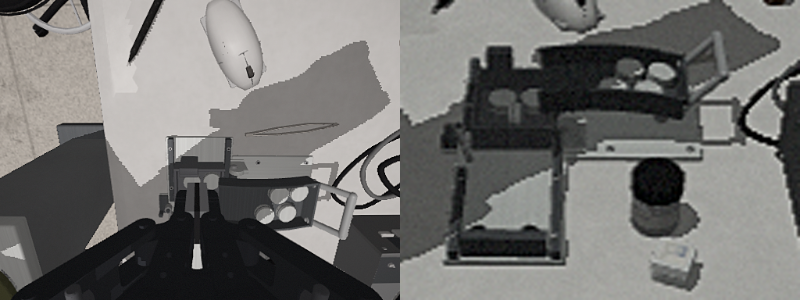

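The wrist view shows the guideway end at (170–232, 137) and the tab near (185,165). The side view shows the tray down with four mounts in it. I'll locate the tab by depth.

```bash
python3 - <<'E'
from h import *
ci=np.load('pics/w3ci.npy',allow_pickle=True).item();D=np.load('pics/w3.npy')
Q=np.array([pt(ci,u,v,depth=D[v,u]) for v in range(175,245) for u in range(205,300) if D[v,u]>0])
m=(Q[:,2]>.046)&(Q[:,2]<.054)&(Q[:,0]<.475)&(Q[:,1]>.25)
T=Q[m];print(m.sum(),T.min(0),T.max(0),np.median(T,0))
E
```

```text
303 [0.43095428 0.2738161  0.04626253] [0.45364554 0.28666681 0.0509339 ] [0.44194184 0.28090261 0.04893638]
```

Request:
{"api": "play_rows", "payload": {
  "motion": [
    {"x":0,"y":-0.17,"z":0.6,"wx":0,"wy":0,"wz":0},
    {"x":0,"y":0,"z":0.9,"wx":0,"wy":0,"wz":0},
    {"x":0,"y":0,"z":0.9,"wx":0,"wy":0,"wz":0},
    {"x":0,"y":0,"z":0.9,"wx":0,"wy":0,"wz":0},
    {"x":0,"y":0,"z":0.65,"wx":0,"wy":0,"wz":0},
    {"x":0,"y":0,"z":0.35,"wx":0,"wy":0,"wz":0},
    {"x":0,"y":0,"z":0.05,"wx":0,"wy":0,"wz":0},
    {"x":0,"y":0,"z":0,"wx":0,"wy":0,"wz":0}
  ]
}}

```text
t: 15.17
eef_pos: [0.4469, 0.317, 0.0489]
tool_rot: [0.0, 0.707, 0.707, -0.0]
wrist_force: [0.2, 0.1, 0.6]
grip_width: 0.0001
grasp_force: 0.0
```

Request:
{"api": "play_rows", "payload": {
  "motion": [
    {"x":-0.15,"y":0,"z":0,"wx":0,"wy":0,"wz":0},
    {"x":-0.15,"y":0,"z":0,"wx":0,"wy":0,"wz":0},
    {"x":-0.1,"y":0,"z":0,"wx":0,"wy":0,"wz":0},
    {"x":-0.1,"y":0,"z":0,"wx":0,"wy":0,"wz":0},
    {"x":-0.1,"y":0,"z":0,"wx":0,"wy":0,"wz":0},
    {"x":-0.1,"y":0,"z":0,"wx":0,"wy":0,"wz":0},
    {"x":-0.1,"y":0,"z":0,"wx":0,"wy":0,"wz":0},
    {"x":0,"y":0,"z":0,"wx":0,"wy":0,"wz":0}
  ]
}}

```text
t: 15.83
eef_pos: [0.4467, 0.2931, 0.0494]
tool_rot: [0.0, 0.707, 0.707, 0.001]
wrist_force: [-0.1, 1.7, 0.6]
grip_width: 0.0002
grasp_force: 0.1
```

Request:
{"api": "play_rows", "payload": {
  "motion": [
    {"x":-0.11,"y":0,"z":0,"wx":0,"wy":0,"wz":0},
    {"x":-0.11,"y":0,"z":0,"wx":0,"wy":0,"wz":0},
    {"x":-0.11,"y":0,"z":0,"wx":0,"wy":0,"wz":0},
    {"x":-0.11,"y":0,"z":0,"wx":0,"wy":0,"wz":0},
    {"x":-0.11,"y":0,"z":0,"wx":0,"wy":0,"wz":0},
    {"x":-0.11,"y":0,"z":0,"wx":0,"wy":0,"wz":0},
    {"x":-0.11,"y":0,"z":0,"wx":0,"wy":0,"wz":0},
    {"x":-0.11,"y":0,"z":0,"wx":0,"wy":0,"wz":0},
    {"x":-0.11,"y":0,"z":0,"wx":0,"wy":0,"wz":0},
    {"x":-0.11,"y":0,"z":0,"wx":0,"wy":0,"wz":0},
    {"x":-0.11,"y":0,"z":0,"wx":0,"wy":0,"wz":0},
    {"x":-0.11,"y":0,"z":0,"wx":0,"wy":0,"wz":0},
    {"x":-0.11,"y":0,"z":0,"wx":0,"wy":0,"wz":0},
    {"x":-0.11,"y":0,"z":0,"wx":0,"wy":0,"wz":0},
    {"x":-0.11,"y":0,"z":0,"wx":0,"wy":0,"wz":0},
    {"x":-0.11,"y":0,"z":0,"wx":0,"wy":0,"wz":0},
    {"x":-0.11,"y":0,"z":0,"wx":0,"wy":0,"wz":0},
    {"x":-0.11,"y":0,"z":0,"wx":0,"wy":0,"wz":0},
    {"x":-0.11,"y":0,"z":0,"wx":0,"wy":0,"wz":0},
    {"x":-0.11,"y":0,"z":0,"wx":0,"wy":0,"wz":0}
  ]
}}

```text
t: 17.5
eef_pos: [0.4465, 0.227, 0.0491]
tool_rot: [0.0, 0.707, 0.707, 0.0]
wrist_force: [-0.1, 3.7, 2.8]
grip_width: 0.0001
grasp_force: 1.8
```

Request:
{"api": "play_rows", "payload": {
  "motion": [
    {"x":-0.1,"y":0,"z":0,"wx":0,"wy":0,"wz":0},
    {"x":-0.1,"y":0,"z":0,"wx":0,"wy":0,"wz":0},
    {"x":-0.1,"y":0,"z":0,"wx":0,"wy":0,"wz":0},
    {"x":-0.1,"y":0,"z":0,"wx":0,"wy":0,"wz":0},
    {"x":-0.1,"y":0,"z":0,"wx":0,"wy":0,"wz":0},
    {"x":-0.1,"y":0,"z":0,"wx":0,"wy":0,"wz":0},
    {"x":-0.1,"y":0,"z":0,"wx":0,"wy":0,"wz":0},
    {"x":-0.1,"y":0,"z":0,"wx":0,"wy":0,"wz":0},
    {"x":-0.1,"y":0,"z":0,"wx":0,"wy":0,"wz":0},
    {"x":0,"y":0,"z":0,"wx":0,"wy":0,"wz":0},
    {"x":0,"y":0,"z":0,"wx":0,"wy":0,"wz":0}
  ]
}}

```text
t: 18.42
eef_pos: [0.4459, 0.1994, 0.0487]
tool_rot: [0.001, 0.707, 0.707, -0.001]
wrist_force: [-0.1, 0.3, 0.4]
grip_width: 0.0003
grasp_force: 0.0
```

Request:
{"api": "play_rows", "payload": {
  "motion": [
    {"x":-0.05,"y":0,"z":0,"wx":0,"wy":0,"wz":0},
    {"x":-0.05,"y":0,"z":0,"wx":0,"wy":0,"wz":0},
    {"x":-0.05,"y":0,"z":0,"wx":0,"wy":0,"wz":0},
    {"x":-0.05,"y":0,"z":0,"wx":0,"wy":0,"wz":0},
    {"x":-0.05,"y":0,"z":0,"wx":0,"wy":0,"wz":0},
    {"x":-0.05,"y":0,"z":0,"wx":0,"wy":0,"wz":0},
    {"x":0,"y":0,"z":0,"wx":0,"wy":0,"wz":0}
  ]
}}

```text
t: 19.0
eef_pos: [0.446, 0.1911, 0.0489]
tool_rot: [0.0, 0.707, 0.707, -0.0]
wrist_force: [-3.0, 1.8, -0.1]
grip_width: 0.0002
grasp_force: 1.3
```

Request:
{"api": "play_rows", "payload": {
  "motion": [
    {"x":-0.04,"y":0,"z":0,"wx":0,"wy":0,"wz":0},
    {"x":-0.04,"y":0,"z":0,"wx":0,"wy":0,"wz":0},
    {"x":-0.04,"y":0,"z":0,"wx":0,"wy":0,"wz":0},
    {"x":0,"y":0,"z":0,"wx":0,"wy":0,"wz":0}
  ]
}}

```text
t: 19.33
eef_pos: [0.4467, 0.1874, 0.0491]
tool_rot: [0.001, 0.707, 0.707, 0.0]
wrist_force: [-0.9, 1.2, -0.5]
grip_width: 0.0001
grasp_force: 0.8
```

Request:
{"api": "play_rows", "payload": {
  "motion": [
    {"x":-0.05,"y":0,"z":0,"wx":0,"wy":0,"wz":0},
    {"x":-0.05,"y":0,"z":0,"wx":0,"wy":0,"wz":0},
    {"x":0,"y":0,"z":0,"wx":0,"wy":0,"wz":0}
  ]
}}

```text
t: 19.58
eef_pos: [0.4468, 0.1871, 0.0496]
tool_rot: [-0.002, 0.707, 0.707, 0.002]
wrist_force: [-2.7, 9.8, 0.5]
grip_width: 0.0001
grasp_force: 5.2
```

```bash
python3 - <<'E'
from h import *
s=get_state();print(s['eef_pos'],s['wrist_force'])
ci=camera_info('side');_,D=save('side','s3')
# boat/tab tops & catch from depth, in world
Q=np.array([np.r_[pt(ci,u,v,depth=D[v,u]),u,v] for v in range(150,250) for u in range(190,270) if D[v,u]>0])
for zl,zh in((.028,.034),(.046,.052)):
    m=(Q[:,2]>zl)&(Q[:,2]<zh)&(Q[:,0]>.42)&(Q[:,0]<.5)&(Q[:,1]<.3);T=Q[m];print(zl,m.sum(),np.percentile(T[:,1],[2,50,98]).round(4),T[:,0].min().round(3),T[:,0].max().round(3))
E
```

```text
[0.44679067 0.18709809 0.04957266] [-2.65589376  9.83847951  0.49022377]
0.028 230 [0.065  0.1001 0.1669] 0.421 0.499
0.046 78 [0.1627 0.1734 0.2041] 0.431 0.499
```

It's against the buffers at about 10 N. I'll back off, rise, and look.

Request:
{"api": "play_rows", "payload": {
  "motion": [
    {"x":0.1,"y":0,"z":0,"wx":0,"wy":0,"wz":0},
    {"x":0.3,"y":0,"z":0,"wx":0,"wy":0,"wz":0},
    {"x":0.5,"y":0,"z":0,"wx":0,"wy":0,"wz":0},
    {"x":0,"y":0,"z":-0.8,"wx":0,"wy":0,"wz":0},
    {"x":0,"y":0,"z":-0.9,"wx":0,"wy":0,"wz":0},
    {"x":0,"y":0,"z":-0.9,"wx":0,"wy":0,"wz":0},
    {"x":0,"y":0,"z":-0.9,"wx":0,"wy":0,"wz":0},
    {"x":0,"y":0,"z":-0.9,"wx":0,"wy":0,"wz":0},
    {"x":0.8,"y":-0.2,"z":0,"wx":0,"wy":0,"wz":0},
    {"x":0.9,"y":-0.2,"z":0,"wx":0,"wy":0,"wz":0},
    {"x":0.9,"y":-0.2,"z":0,"wx":0,"wy":0,"wz":0},
    {"x":0.9,"y":-0.2,"z":0,"wx":0,"wy":0,"wz":0},
    {"x":0.9,"y":0,"z":0,"wx":0,"wy":0,"wz":0},
    {"x":0.9,"y":0,"z":0,"wx":0,"wy":0,"wz":0},
    {"x":0,"y":0,"z":0,"wx":0,"wy":0,"wz":0},
    {"x":0,"y":0,"z":0,"wx":0,"wy":0,"wz":0}
  ]
}}

```text
t: 20.97
eef_pos: [0.4224, 0.3718, 0.1807]
tool_rot: [0.001, 0.706, 0.708, 0.0]
wrist_force: [-0.4, -0.6, -0.0]
grip_width: -0.0003
grasp_force: 0.0
```

```bash
python3 - <<'E'
from h import *
s=get_state();print(s['eef_pos'],s['wrist_force'])
save('top','t2');save('side','s4')
a=cv2.imread('pics/t2.png')[125:246,180:300];b=cv2.imread('pics/s4.png')[155:250,195:315]
cv2.imwrite('pics/c3.png',np.hstack([cv2.resize(a,(480,484),interpolation=2),np.vstack([cv2.resize(b,(320,253),interpolation=2),np.zeros((231,320,3),np.uint8)])]))
E
```

```text
[0.42236202 0.37180759 0.18073797] [-0.43252124 -0.56427849 -0.0041825 ]
```

View pics/c3.png

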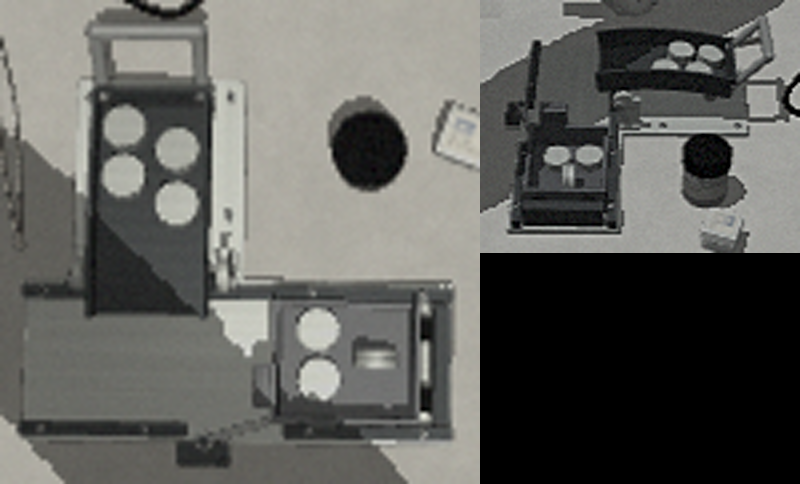

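All seven are accounted for: four mounts in the tray, and three in the boat, one of them on edge at (375,357). The catch tip is at (272,420), just behind the tail at column 276. I'll check the numbers.

```bash
python3 - <<'E'
from h import *
ci=camera_info('top');f=lambda u,v,z:pt(ci,u/4+180-.4,v/4+125-.4,z)
l=f(276,360,.032)[1];r=f(418,360,.032)[1];o=.235
print('boat y',(l+r)/2-o,'len',l-r,'tip',f(272,420,.02),'tip before',[.4257,.1701])
E
```

```text
boat y -0.10961924153148522 len 0.08001411627757107 tip [0.42406793 0.1679407  0.02      ] tip before [0.4257, 0.1701]
```

```bash
python3 -c "
from cell import *
print(sign_off())"
```

```text
the job is handed in; nothing more can be done
None
```

The job is handed in: three mounts are in the boat, which is docked at about y = -110 mm with the catch sprung in behind it. The other four mounts are in the lowered tray; sign-off gave no verdict, so this is from the last camera pictures.

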